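# Spare eyepiece out of its sprung clamshell case

### The arm

A 7-joint arm with a two-finger parallel gripper is mounted at the origin on a cart in front of the work surface, level with it; the furniture and walls round the work are solid. World frame = base frame: x ahead of the robot, y to its left, z up, the work surface at z = 0. Lengths are in m, angles in rad, forces in N, time in s.
With the tool pointing down it reaches from about 0.425 to 1.025 m from the base axis. Payload 9.4 kg.
Tool frame: the origin (TCP) lies on the centre line of the jaws, within the pads' length; the fingertips stand 14 mm ahead of it and the grasp point (between the pads) lies 5 mm behind it (bot.finger_overhang is the distance from the TCP to the fingertips, in m); z points along the fingers, x is the direction in which the jaws open and shut, and the axes are right-handed (so a half turn about z gives the same grasp; the last joint's range is limited). The gripper opens to 93 mm and grips with 3 to 60 N. Pads are 15 mm wide; open, the fingers measure 128 mm over their backs; the gripper's body (75 mm by 188 mm) begins 65 mm behind the grasp point.
Start: joints at [-1.341, 0.599, -0.003, 1.599, 0.002, 0.943, -0.08], TCP at [0.219, 0.691, 0.233] pointing down, gripper open.
Joint ranges: [-2.57, 2.57], [-0.35, 1.97], [-1.29, 1.29], [0.11, 2.56], [-1.05, 4.19], [0.11, 1.86], [-2.63, 2.63]. Speed limits (rad/s): [2.22, 2.22, 3.01, 3.01, 3.14, 3.14, 3.14].

### API

Orientations are given as a unit quaternion [w, x, y, z].
In Python, from workcell import monitor, eyes, job, bot gives the robot as it stands.
- The arm moves only by the tool send_rows, never from a script. Its argument "rows" is a list of rows, each a list of 7 numbers: the shift along the tool's x, y, z scaled (see below), then the turn, a rotation vector about the tool's x, y, z scaled (see below), then the gripper command: -1 is shut, 1 is fully open, values between are in proportion. A call has 1 to 8 rows; each row is the pose to reach, as a shift and turn from the pose measured when the call began, along the tool's axes at that moment; what a row does not reach only later rows make up. The controller multiplies each number of a shift by 75 cm and each number of a turn by 90 degrees. A row lasts 1/10 s, in which the tool goes at most 50 mm and 8.59 degrees, less where a joint would pass 70% of its speed; a pose out of reach is approached as far as the arm can. A call with a number of a shift or a turn outside -1 to 1 is refused whole. A call with a gripper value outside its range is refused whole. The fingers move at their own pace and stop on an object; "newtons" is the grip in N (left out, the last holds). Time passes only in rows, so rows that repeat a pose let the fingers close. It gives the time, the measured TCP pose, the force and the opening at its end, in the units of the state.
- monitor.sense(): the state, without advancing time (a new reading comes with each control period).
- eyes.get_image(name): name is "side" or "top"; returns (picture, depth): 420x560x3 uint8, red, green, blue; 420x560 float32, m along the optical axis (not along the pixel's ray), 0 where there is no reading.
- eyes.camera_info(name): a dict with "camera_matrix" (3x3 intrinsics, pixels), "origin" and "attitude" of the camera in the world. Camera axes: x right, y up, looking along -z (the intrinsics and any distortion apply to the point x, -y, -z); pixel columns grow to the right and rows downward; lengths in m; the calibration is good to about 2 mm. A picture is of the moment at which its call begins. camera_info takes no time and is no camera call.
- job.finish_job(): hands the job in, once; it reports no verdict.
The state is a dict: "clock": time; "qpos": joint angles; "dq": joint speeds; "joint_torque": joint torques, N m; "ee_pos": TCP position; "orientation": TCP orientation; "force": force on the tool from outside, world axes, zero at the start; "wrist_torque": the same for the moment, N m; "opening": finger opening in m.
Only numpy, scipy, OpenCV 4.12 (cv2) and the standard library are available. Lean on these libraries where they do the work, as an engineer would, in place of code of your own. Each camera call takes 0.05 s, during which the arm holds its last target. There are 200 camera calls.

### The job

Get the spare microscope eyepiece ready for fitting: release the catch on the front of the closed instrument case and, without forcing catch or lid, push the lid right over past its balance point so that it stays open by itself. Then lift out the eyepiece and set it down gently, upright, wholly on the booklet of lens tissue, and let go. Leave the objective in its well, the lid open, and the booklet, slide carton, dish and forceps where they lie.

Things in the scene. Friction and masses are not known exactly. Their poses are not given: they have to be found in the camera images.
- case: Grey clamshell instrument case, fixed. Origin: centre of its underside on the worktop; x from the catch side (front) to the hinge side, y along its width. 120 (x) x 190 (y) mm; base 34 mm high, closed lid up to 70 mm. Flat black insert, top at 32 mm, with two wells 33 mm wide, 20 mm deep at x = 0, y = -42 and +42 mm: one holds the eyepiece, the other the objective, either way round.
- case_lid (a joint): Lid angle in rad: 0 closed, 1.70 at its stop, leaning back. Hollow shell, 0.16 to 0.28 kg, walls 4 to 5 mm. Short of its balance point (about 1.25) it falls shut, beyond it falls back on the stop. When the catch lets go, two spring pins (case x = -50, y = -35 and +35 mm; then standing 16 mm above the rim) raise it to about 0.14. Nothing holds it in between.
- lid_hinge (a point): Point on the lid's hinge axis, at mid width: 63.5 mm behind the case's centre, 34 mm above the worktop. The axis runs along the case's y.
- lid_lip_left (a point): Middle of the lower front edge of the left (case +y) finger lip, moving with the lid. Two black ledges 4 mm thick, 56 mm long (y), one each side of the catch, stand 10 mm out from the case's front wall at the lid's lower edge; underside 35.5 mm above the worktop when closed, free below. The edge is 134 mm from the hinge axis, at y = +52 mm of the case.
- lid_lip_right (a point): The same point of the right (case -y) finger lip, at y = -52 mm of the case.
- catch_pad (a point): Point on the top face of the steel catch's ribbed thumb plate at the middle of the case's front; moves with the catch. The plate is 30 mm wide (y) and reaches from 13 to 43 mm in front of the base's front wall; this point is 31 mm in front of it, 24 mm above the worktop and 21 mm in front of the catch's pivot: press here or nearer its front edge. A 3 mm upright with the nose rises behind it.
- case_catch (a joint): Angle of the sprung catch in rad: 0 at rest, 0.50 with its thumb plate fully down on its stop. Pressing the plate's front half down by 5 to 7 mm (about 0.2 to 0.3 rad, some 3 to 8 N there) swings its nose forward off the lid's keeper and the lid springs up; the catch springs back when let go.
- eyepiece: Spare eyepiece, 52 mm tall, 0.07 to 0.12 kg, inside the case. Origin: centre of its underside, z along it. Steel tube 30 mm across up to 22 mm, then a black ribbed barrel 38 mm across (40 over the ribs) up to 48 mm, 35 mm at the top. Stands in a well, origin 12 mm above the worktop, so its barrel is clear of the insert and the base's rim.
- objective: Microscope objective in the other well, slimmer and tapered: 47 mm tall, black cap 30 mm in diameter at the bottom, steel body 26 mm in diameter narrowing to 14 mm at the top. Origin: centre of its underside. It stays where it is.
- lens_tissue: Flat booklet of lens tissue lying on the worktop in front of the case, 93 mm (x) by 66 mm (y) by 9 mm thick. Origin: centre of its underside.
- slide_box: Bystander: flat blue and white slide carton, 100 x 82 x 26 mm.
- petri_dish: Bystander: white lidded culture dish, 60 mm across, 14 mm high.
- forceps: Bystander: steel forceps lying flat, 134 x 17 x 8 mm.

How it is judged:
By the outcome, as a careful person would: the job done as asked, in the order asked, and still so for the second after the job is handed in, with the robot touching nothing.
It also fails if it takes over 58 s, if anything falls off the work surface, if the arm or the gripper's body presses on something with over 40 N, if the wrist force passes 120 N, or if a joint passes its speed limit or range.

## Working session

There is one attempt and no reset: what is moved stays moved. The work goes in short steps, Python scripts to look and compute and a tool call to move; the robot and the scene stay as the last step left them, time stands still between calls to the robot, and variables do not carry over. Pictures are saved under pics/ and viewed, about 8 in all and at most 12, crops included, and the job is handed in when it is done.

Besides the shell and the picture viewer there is one more tool, called after "Call:" as name(argument=value, ...), one argument or row to a line, values as JSON. send_rows: Moves the arm, as the interface text tells. Its arguments: {"type":"object","properties":{"rows":{"type":"array","items":{"type":"array","items":{"type":"number"}}},"newtons":{"type":"number"}},"required":["rows"]}

```bash
ls; mkdir -p pics; cat > h.py <<'E'
import numpy as np,cv2
from workcell import monitor,eyes,job,bot
from scipy.spatial.transform import Rotation as R
def rot(q): q=np.array(q); return R.from_quat([q[1],q[2],q[3],q[0]]).as_matrix()
def info(n):
    i=eyes.camera_info(n); a=np.array(i["attitude"],float)
    return np.array(i["camera_matrix"]),np.array(i["origin"]),(rot(a) if a.size==4 else a.reshape(3,3)),i
def shot(n,f):
    p,d=eyes.get_image(n); cv2.imwrite(f"pics/{f}.png",p[:,:,::-1]); np.save(f"pics/{f}.npy",d); return p,d
def ray(n,u,v,z):
    K,o,A,_=info(n); x=np.linalg.inv(K)@[u,v,1]; d=A@[x[0],-x[1],-1]; return o+d*(z-o[2])/d[2]
def cloud(n,d):
    K,o,A,_=info(n); v,u=np.mgrid[:d.shape[0],:d.shape[1]]
    c=np.stack([(u-K[0,2])/K[0,0]*d,-(v-K[1,2])/K[1,1]*d,-d],-1); return c@A.T+o
def plan(tgt,Rt=None):
    "shift/turn numbers from current pose"
    s=monitor.sense(); A=rot(s["orientation"]); sh=A.T@(np.array(tgt)-s["ee_pos"])/.75
    t=np.zeros(3) if Rt is None else R.from_matrix(A.T@Rt).as_rotvec()/(np.pi/2)
    return np.round(sh,4),np.round(t,4)
E
python3 - <<'E'
from h import *
s=monitor.sense();print(s); print(bot.finger_overhang)
for n in("top","side"):
    shot(n,n+"0"); print(eyes.camera_info(n))
a=np.hstack([cv2.imread("pics/top0.png"),cv2.imread("pics/side0.png")])
E
```

```text
pics
{'clock': 0.0, 'qpos': array([-1.34069729,  0.60011182, -0.00253055,  1.60010262,  0.00177462,
        0.94290199, -0.07978683]), 'dq': array([ 8.24847778e-04, -1.22372515e-03,  2.08052680e-04, -1.98949205e-03,
        2.04684317e-03,  1.98282660e-03,  1.04513711e-05]), 'joint_torque': array([ 1.49714406e-04, -7.65075874e+01,  1.49740510e+00, -2.52359015e+01,
       -5.23851067e-02,  1.67705241e-02,  1.49093744e-04]), 'ee_pos': array([0.21883488, 0.69070819, 0.23177947]), 'orientation': array([ 4.99005754e-04,  8.06834514e-01,  5.90777020e-01, -5.74259980e-04]), 'force': array([ 0.14448244, -0.22919661,  0.29978357]), 'wrist_torque': array([-0.00964879,  0.00039087, -0.02569574]), 'opening': 0.09315329410064294}
0.014
{'camera_matrix': array([[434.6982026 ,   0.        , 282.62348173],
       [  0.        , 434.6982026 , 205.37087785],
       [  0.        ,   0.        ,   1.        ]]), 'origin': array([0.36377046, 0.34660849, 0.9197976 ]), 'attitude': array([ 0.70739203,  0.04443454, -0.02449791, -0.70499783])}
{'camera_matrix': array([[396.56787123,   0.        , 281.13835054],
       [  0.        , 396.56787123, 209.51372603],
       [  0.        ,   0.        ,   1.        ]]), 'origin': array([ 0.46294162, -0.11640681,  0.76290037]), 'attitude': array([0.95404303, 0.29799911, 0.0132689 , 0.02867692])}
```

View pics/top0.png

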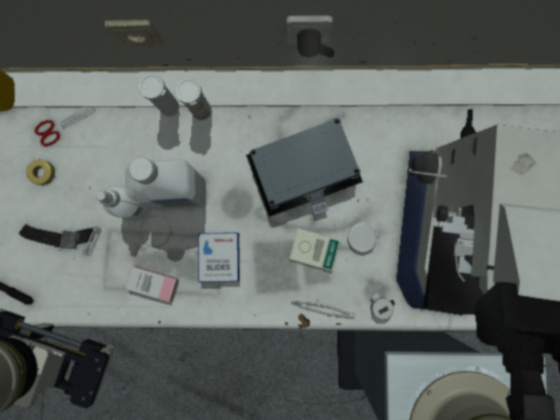

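View pics/side0.png

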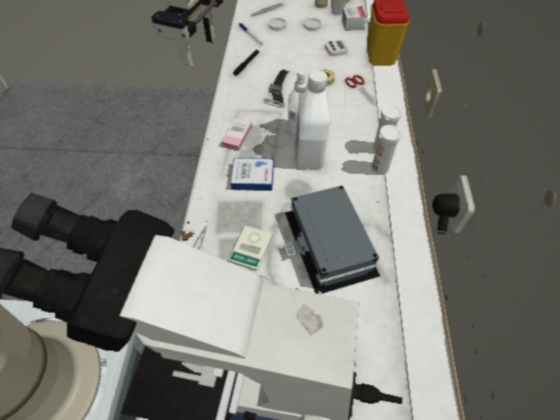

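The top view shows the case (lid about (247–360, 118–215), catch at (320,211)), the booklet at (315,250), dish at (362,238), carton at (219,257) and forceps at (323,309). The microscope is on the right from column 400 and the gripper at lower left. The side view agrees.

```bash
python3 - <<'E'
from h import *
for n,box in(("top",(235,105,375,228)),("side",(280,180,390,295))):
    d=np.load(f"pics/{n}0.npy"); P=cloud(n,d); u0,v0,u1,v1=box
    Q=P[v0:v1,u0:u1].reshape(-1,3); 
    L=Q[(Q[:,2]>.06)&(Q[:,2]<.08)]
    r=cv2.minAreaRect((L[:,:2]*1000).astype(np.float32)); print(n,"lid",r,np.median(L[:,2]),len(L))
    f=Q[(abs(Q[:,2])<.005)];print("table",np.median(f[:,2]),len(f))
P=cloud("top",np.load("pics/top0.npy")); im=cv2.imread("pics/top0.png")
for nm,(u0,v0,u1,v1),(a,b) in(("book",(285,222,343,278),(.005,.013)),("dish",(343,218,380,258),(.009,.02)),("slides",(195,228,245,288),(.018,.035))):
    Q=P[v0:v1,u0:u1].reshape(-1,3); L=Q[(Q[:,2]>a)&(Q[:,2]<b)]
    print(nm,cv2.minAreaRect((L[:,:2]*1000).astype(np.float32)),np.median(L[:,2]))
print("catch",P[205:218,308:330].reshape(-1,3)[::15].round(3)[:20])
for (u,v) in((320,211),):print(ray("top",u,v,.024))
# obstacles: height map max along regions
Z=P[...,2]
m=(Z>.1)&(P[...,0]>.3)&(P[...,0]<1.1)
for y0 in np.arange(-.2,.9,.05):
    k=m&(P[...,1]>=y0)&(P[...,1]<y0+.05)
    if k.any():print(round(y0,2),"x",P[...,0][k].min().round(2),P[...,0][k].max().round(2),"z",Z[k].max().round(2),k.sum())
for n,c in(("top",(150,120,100)),):
  big=cv2.resize(im[100:270,195:395],None,fx=4,fy=4,interpolation=cv2.INTER_CUBIC);cv2.imwrite("pics/c1.png",cv2.convertScaleAbs(big,alpha=1.5))
E
```

```text
top lid ((534.3349609375, 328.1956787109375), (123.73699188232422, 193.2598876953125), 20.507917404174805) 0.07182043982913677 5757
table 0.0008843812926780936 10439
side lid ((536.8140258789062, 327.5185546875), (121.73320770263672, 193.3558349609375), 20.78239631652832) 0.07045844908036264 4714
table -0.0003063314342298673 6292
book ((360.83599853515625, 306.6969299316406), (104.42111206054688, 105.188232421875), 85.05668640136719) 0.010016290166908082
dish ((387.0423889160156, 207.95465087890625), (58.25777816772461, 57.946285247802734), 89.72347259521484) 0.015293341439819919
slides ((344.84033203125, 504.6802978515625), (99.2266845703125, 82.1550064086914), 1.2705036401748657) 0.02695242805922904
catch [[ 0.454  0.319  0.004]
 [ 0.452  0.289  0.024]
 [ 0.45   0.303  0.023]
 [ 0.45   0.317  0.002]
 [ 0.448  0.287  0.025]
 [ 0.446  0.301  0.023]
 [ 0.446  0.315  0.002]
 [ 0.444  0.285  0.024]
 [ 0.442  0.299  0.026]
 [ 0.442  0.313  0.002]
 [ 0.442  0.281  0.004]
 [ 0.438  0.297  0.024]
 [ 0.437  0.311  0.003]
 [ 0.438  0.279 -0.   ]
 [ 0.435  0.294  0.003]
 [ 0.433  0.308  0.001]
 [ 0.434  0.277 -0.001]
 [ 0.431  0.291  0.   ]
 [ 0.429  0.306  0.001]
 [ 0.429  0.274 -0.001]]
[0.43987617 0.29488855 0.024     ]
-0.2 x 0.76 0.76 z 0.12 16
-0.15 x 0.76 0.76 z 0.2 474
-0.1 x 0.76 0.76 z 0.25 1152
-0.05 x 0.42 0.76 z 0.33 2174
-0.0 x 0.3 0.76 z 0.41 5840
0.05 x 0.3 0.76 z 0.42 15420
0.1 x 0.3 0.76 z 0.42 3178
0.15 x 0.76 0.76 z 0.26 1305
0.2 x 0.76 0.76 z 0.26 1302
0.25 x 0.72 0.76 z 0.26 1400
0.3 x 0.36 0.76 z 0.92 2436
0.35 x 0.75 0.76 z 0.26 1326
0.4 x 0.76 0.76 z 0.26 1321
0.45 x 0.76 0.76 z 0.26 1321
0.5 x 0.45 0.76 z 0.26 2186
0.55 x 0.45 0.76 z 0.27 3223
0.6 x 0.45 0.76 z 0.27 2632
0.65 x 0.42 0.76 z 0.27 2061
0.7 x 0.43 0.76 z 0.27 1354
0.75 x 0.76 0.76 z 0.27 1344
0.8 x 0.76 0.76 z 0.27 1233
0.85 x 0.76 0.76 z 0.23 633
```

View pics/c1.png

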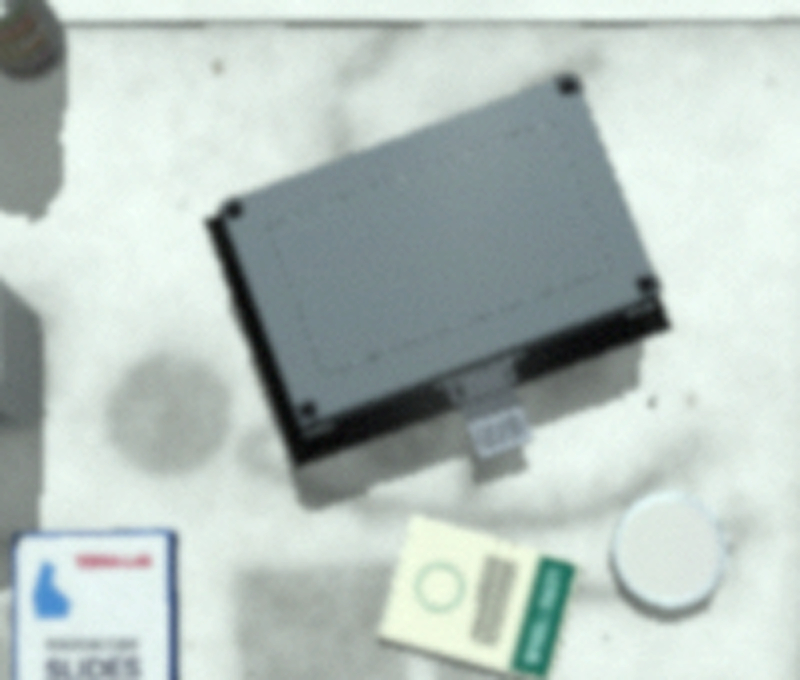

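```bash
cat >> h.py <<'E'
C=np.array([.5355,.328]); YAW=np.radians(20.6)
EX=np.array([np.cos(YAW),np.sin(YAW),0]); EY=np.array([-np.sin(YAW),np.cos(YAW),0]); EZ=np.array([0,0,1.])
def cp(x,y,z): return np.r_[C,0]+EX*x+EY*y+EZ*z
def tocase(P): D=np.asarray(P)-np.r_[C,0]; return np.stack([D@EX,D@EY,D[...,2]],-1)
def Rt(t): # tilt (deg): fingers point down and toward +case x
    t=np.radians(t); z=np.sin(t)*EX-np.cos(t)*EZ; return np.stack([EY,np.cross(z,EY),z],1)
def way(tip,t): # fingertip position (world) and tilt
    s=monitor.sense(); A=rot(s["orientation"]); T=Rt(t); tcp=np.array(tip)-.014*T[:,2]
    print(np.round(np.r_[A.T@(tcp-s["ee_pos"])/.75,R.from_matrix(A.T@T).as_rotvec()/(np.pi/2)],3).tolist(),"r",np.hypot(*tcp[:2]).round(3))
def st():
    s=monitor.sense(); A=rot(s["orientation"]); tip=s["ee_pos"]+.014*A[:,2]
    print("t",s["clock"],"tip case mm",(tocase(tip)*1000).round(1),"tilt",np.degrees(np.arctan2(A[:,2]@EX,-A[2,2])).round(1),"F",s["force"].round(1),"op",round(s["opening"],4),"q",s["qpos"].round(2))
E
python3 - <<'E'
from h import *
P=cloud("top",np.load("pics/top0.npy"));Q=tocase(P[195:225,300:340]).reshape(-1,3)*1000
k=Q[(Q[:,2]>15)&(Q[:,2]<32)&(Q[:,0]<-76)]
print("plate",k.min(0).round(),k.max(0).round(),np.median(k,0).round(1),len(k))
im=cv2.imread("pics/top0.png").astype(int)
sub=im[222:278,285:346]; b,g,r=sub[...,0],sub[...,1],sub[...,2]
m=(((g-b)>12)).astype(np.uint8); 
m=cv2.morphologyEx(m,cv2.MORPH_CLOSE,np.ones((7,7)))
c=max(cv2.findContours(m,0,2)[0],key=cv2.contourArea)[:,0]
W=np.array([ray("top",u+285,v+222,.009)[:2] for u,v in c])
print("book",cv2.minAreaRect((W*1000).astype(np.float32)))
for x,y,z,t in((-92,0,80,25),):
    way(cp(x/1e3,y/1e3,z/1e3),t)
E
```

```text
plate [-104.  -14.   19.] [-76.  16.  29.] [-90.3   1.4  24.5] 199
book ((361.57073974609375, 306.2216796875), (89.81369018554688, 63.451839447021484), 75.12461853027344)
[-0.414, 0.446, 0.186, -0.268, 0.093, -0.417] r 0.532
```

Call:
send_rows(
  rows=[
    [-0.414, 0.446, 0.186, -0.268, 0.093, -0.417, -1],
    [-0.414, 0.446, 0.186, -0.268, 0.093, -0.417, -1],
    [-0.414, 0.446, 0.186, -0.268, 0.093, -0.417, -1],
    [-0.414, 0.446, 0.186, -0.268, 0.093, -0.417, -1],
    [-0.414, 0.446, 0.186, -0.268, 0.093, -0.417, -1],
    [-0.414, 0.446, 0.186, -0.268, 0.093, -0.417, -1],
    [-0.414, 0.446, 0.186, -0.268, 0.093, -0.417, -1],
    [-0.414, 0.446, 0.186, -0.268, 0.093, -0.417, -1],
  ],
  newtons=20,
)

```text
clock: 0.9
ee_pos: [0.3693, 0.4414, 0.1468]
orientation: [0.13, 0.561, 0.798, 0.177]
force: [0.1, 1.6, 0.2]
opening: 0.0341
```

Call:
send_rows(
  rows=[
    [0, 0, 0, 0, 0, 0, -1],
  ],
)

```text
clock: 1.0
ee_pos: [0.3704, 0.4387, 0.1463]
orientation: [0.131, 0.561, 0.798, 0.176]
force: [1.1, 0.3, 0.6]
opening: 0.0256
```

```bash
python3 - <<'E'
from h import *
st()
for z in (80,40,32): way(cp(-.092,0,z/1e3),25)
E
```

```text
t 1.0 tip case mm [-109.6  161.5  133.6] tilt 25.3 F [1.1 0.3 0.6] op 0.0256 q [-1.37  0.51  0.31  2.31  1.4   0.17 -0.58]
[-0.214, -0.007, 0.079, 0.004, 0.012, -0.006] r 0.532
[-0.214, -0.03, 0.127, 0.004, 0.012, -0.006] r 0.532
[-0.214, -0.035, 0.136, 0.004, 0.012, -0.006] r 0.532
```

Call:
send_rows(
  rows=[
    [-0.214, -0.007, 0.079, 0, 0.012, -0.006, -1],
    [-0.214, -0.007, 0.079, 0, 0.012, -0.006, -1],
    [-0.214, -0.007, 0.079, 0, 0.012, -0.006, -1],
    [-0.214, -0.007, 0.079, 0, 0.012, -0.006, -1],
    [-0.214, -0.007, 0.079, 0, 0.012, -0.006, -1],
    [-0.214, -0.007, 0.079, 0, 0.012, -0.006, -1],
    [-0.214, -0.007, 0.079, 0, 0.012, -0.006, -1],
  ],
)

```text
clock: 1.7
ee_pos: [0.4452, 0.2904, 0.0915]
orientation: [0.125, 0.558, 0.801, 0.178]
force: [0.0, 0.8, 1.0]
opening: 0.0004
```

```bash
python3 - <<'E'
from h import *
st()
for z in (80,40,32,26): way(cp(-.092,0,z/1e3),25)
E
```

```text
t 1.7 tip case mm [-91.8  -3.4  78.9] tilt 25.2 F [0.  0.8 1. ] op 0.0004 q [-0.67  0.58 -0.18  2.46  2.35  0.41 -1.22]
[0.005, 0.0, -0.001, 0.002, 0.003, -0.003] r 0.532
[0.005, -0.022, 0.047, 0.002, 0.003, -0.003] r 0.532
[0.005, -0.027, 0.056, 0.002, 0.003, -0.003] r 0.532
[0.005, -0.03, 0.064, 0.002, 0.003, -0.003] r 0.532
```

Call:
send_rows(
  rows=[
    [0.005, -0.022, 0.047, 0, 0.003, -0.003, -1],
    [0.005, -0.027, 0.056, 0, 0.003, -0.003, -1],
    [0.005, -0.029, 0.06, 0, 0.003, -0.003, -1],
    [0.005, -0.029, 0.06, 0, 0.003, -0.003, -1],
  ],
)

```text
clock: 2.1
ee_pos: [0.4429, 0.2943, 0.0417]
orientation: [0.124, 0.555, 0.803, 0.179]
force: [0.2, 0.3, 0.2]
opening: 0.0006
```

Call:
send_rows(
  rows=[
    [0, -0.001, 0.0024, 0, 0, 0, -1],
    [0, -0.0022, 0.0048, 0, 0, 0, -1],
  ],
)

```text
clock: 2.3
ee_pos: [0.443, 0.2951, 0.039]
orientation: [0.125, 0.555, 0.803, 0.18]
force: [-1.7, 0.3, 2.0]
opening: 0.0006
```

```bash
python3 - <<'E'
from h import *
st()
E
```

```text
t 2.3 tip case mm [-92.1   1.7  26.3] tilt 25.3 F [-1.7  0.3  2. ] op 0.0006 q [-0.62  0.71 -0.27  2.48  2.44  0.57 -1.31]
```

Contact starts at about 27 mm. I press on in small steps: straight down 1 mm is (0, -0.0006, 0.0012).

Call:
send_rows(
  rows=[
    [0, -0.0012, 0.0024, 0, 0, 0, -1],
    [0, -0.0024, 0.0048, 0, 0, 0, -1],
    [0, -0.0024, 0.0048, 0, 0, 0, -1],
  ],
)

```text
clock: 2.6
ee_pos: [0.4428, 0.2951, 0.035]
orientation: [0.124, 0.555, 0.803, 0.18]
force: [-1.7, -0.2, 2.1]
opening: 0.0005
```

Call:
send_rows(
  rows=[
    [0, -0.0012, 0.0024, 0, 0, 0, -1],
    [0, -0.0018, 0.0036, 0, 0, 0, -1],
    [0, -0.0018, 0.0036, 0, 0, 0, -1],
  ],
)

```text
clock: 2.9
ee_pos: [0.4428, 0.295, 0.0318]
orientation: [0.124, 0.555, 0.803, 0.18]
force: [-0.4, -0.7, 3.0]
opening: 0.0006
```

```bash
python3 - <<'E'
from h import *
st()
p,d=shot("top","top1"); Q=tocase(cloud("top",d))*1000
for x in (-55,-40,-20,0,40):
    k=(abs(Q[...,0]-x)<4)&(abs(Q[...,1])<70)&(Q[...,2]>30)&(Q[...,2]<120)
    print(x,np.median(Q[...,2][k]).round(1),k.sum())
E
```

```text
t 2.9 tip case mm [-92.4   1.8  19.1] tilt 25.3 F [-0.4 -0.7  3. ] op 0.0006 q [-0.62  0.73 -0.28  2.48  2.45  0.59 -1.32]
-55 80.8 416
-40 85.8 286
-20 84.0 285
0 81.1 281
40 75.5 271
```

```bash
python3 - <<'E'
from h import *
way(cp(-.098,0,.040),30);way(cp(-.1,0,.046),32); way(cp(-.1,0,.04),32)
E
```

```text
[-0.002, 0.004, -0.028, -0.053, -0.0, 0.001] r 0.525
[-0.002, 0.004, -0.037, -0.075, -0.0, 0.001] r 0.523
[-0.002, 0.0, -0.029, -0.075, -0.0, 0.001] r 0.523
```

Call:
send_rows(
  rows=[
    [-0.002, 0.004, -0.028, -0.053, 0, 0, -1],
    [-0.002, 0.004, -0.037, -0.075, 0, 0, 1],
    [-0.002, 0.004, -0.037, -0.075, 0, 0, 1],
    [-0.002, 0.004, -0.037, -0.075, 0, 0, 1],
    [-0.002, 0, -0.029, -0.075, 0, 0, 1],
    [-0.002, 0, -0.029, -0.075, 0, 0, 1],
    [-0.002, 0, -0.029, -0.075, 0, 0, 1],
    [-0.002, 0, -0.029, -0.075, 0, 0, 1],
  ],
)

```text
clock: 3.75
ee_pos: [0.4347, 0.2905, 0.0517]
orientation: [0.157, 0.546, 0.791, 0.227]
force: [-0.3, -0.2, -0.0]
opening: 0.052
```

```bash
python3 - <<'E'
from h import *
st()
way(cp(-.085,0,.039),32);way(cp(-.074,0,.0375),32)
p,d=shot("side","side1"); cv2.imwrite("pics/c2.png",cv2.resize(p[150:330,200:400,::-1],None,fx=4,fy=3.3)[:600])
E
```

```text
t 3.75 tip case mm [-100.1    0.3   39.8] tilt 32.0 F [-0.3 -0.2 -0. ] op 0.052 q [-0.38  0.82 -0.72  2.56  2.23  0.97 -1.13]
[-0.0, 0.017, 0.012, 0.0, -0.0, 0.001] r 0.537
[-0.001, 0.028, 0.021, 0.0, -0.0, 0.001] r 0.548
```

View pics/c2.png

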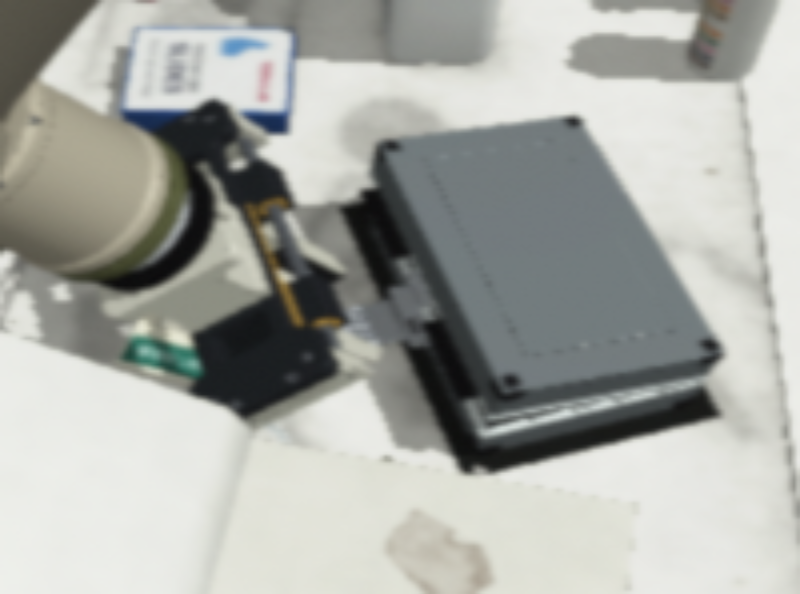

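Call:
send_rows(
  rows=[
    [0, 0, 0, 0, 0, 0, 1],
    [0, 0, 0, 0, 0, 0, 1],
    [0, 0, 0, 0, 0, 0, 1],
    [0, 0, 0, 0, 0, 0, 1],
    [0, 0.017, 0.012, 0, 0, 0, 1],
    [0, 0.017, 0.012, 0, 0, 0, 1],
    [0, 0.024, 0.018, 0, 0, 0, 1],
    [0, 0.024, 0.018, 0, 0, 0, 1],
  ],
)

```text
clock: 4.6
ee_pos: [0.4561, 0.2986, 0.0499]
orientation: [0.157, 0.546, 0.791, 0.227]
force: [-0.3, 0.1, 0.2]
opening: 0.0927
```

```bash
python3 - <<'E'
from h import *
st()
E
```

```text
t 4.6 tip case mm [-77.3   0.4  38. ] tilt 32.1 F [-0.3  0.1  0.2] op 0.0927 q [-0.36  0.81 -0.7   2.51  2.23  0.93 -1.07]
```

```bash
cat >> h.py <<'E'
def edge(th): c,s=np.cos(th),np.sin(th); return np.array([63.5-133.5*c+1.5*s,34+133.5*s+1.5*c])
def lidway(th,t=32,dp=12,half=8):
    r=np.radians(t); d=np.array([np.sin(r),-np.cos(r)]);n=np.array([np.cos(r),np.sin(r)])
    x,z=edge(th)+dp*d-half*n; way(cp(x/1e3,0,z/1e3),t)
E
python3 - <<'E'
from h import *
for th in np.arange(.1,.72,.09): print(th.round(2),end=' ');lidway(th)
E
```

```text
0.1 [-0.001, 0.006, 0.009, 0.001, -0.0, 0.001] r 0.553
0.19 [-0.001, 0.017, -0.003, 0.001, -0.0, 0.001] r 0.554
0.28 [-0.001, 0.028, -0.014, 0.001, -0.0, 0.001] r 0.557
0.37 [-0.001, 0.041, -0.024, 0.001, -0.0, 0.001] r 0.561
0.46 [-0.001, 0.054, -0.033, 0.001, -0.0, 0.001] r 0.566
0.55 [-0.001, 0.068, -0.04, 0.001, -0.0, 0.001] r 0.572
0.64 [-0.001, 0.083, -0.046, 0.001, -0.0, 0.001] r 0.578
```

Do the first part, then check that the lid follows.

Call:
send_rows(
  rows=[
    [0, 0.006, 0.009, 0, 0, 0, 1],
    [0, 0.006, 0.009, 0, 0, 0, 1],
    [0, 0.017, -0.003, 0, 0, 0, 1],
    [0, 0.022, -0.009, 0, 0, 0, 1],
    [0, 0.028, -0.014, 0, 0, 0, 1],
    [0, 0.034, -0.019, 0, 0, 0, 1],
    [0, 0.041, -0.024, 0, 0, 0, 1],
    [0, 0.041, -0.024, 0, 0, 0, 1],
  ],
)

```text
clock: 5.4
ee_pos: [0.4718, 0.3045, 0.0823]
orientation: [0.157, 0.546, 0.791, 0.227]
force: [-2.5, -0.7, 0.9]
opening: 0.0932
```

```bash
python3 - <<'E'
from h import *
st()
p,d=shot("top","top2"); Q=tocase(cloud("top",d))*1000
for x in (-40,-20,0,20,40):
    k=(abs(Q[...,0]-x)<4)&(abs(Q[...,1])<70)&(Q[...,2]>30)&(Q[...,2]<150)
    print(x,np.median(Q[...,2][k]).round(1),k.sum())
for th in np.arange(.37,1.1,.09): print(th.round(2),end=' ');lidway(th)
E
```

```text
t 5.4 tip case mm [-60.5   0.4  70.4] tilt 32.1 F [-2.5 -0.7  0.9] op 0.0932 q [-0.34  0.72 -0.68  2.46  2.17  0.81 -0.99]
-40 110.1 381
-20 107.9 293
0 100.5 280
20 92.2 260
40 83.8 254
0.37 [-0.001, -0.001, 0.001, 0.001, -0.0, 0.001] r 0.561
0.46 [-0.001, 0.013, -0.008, 0.001, -0.0, 0.001] r 0.566
0.55 [-0.001, 0.027, -0.016, 0.001, -0.0, 0.001] r 0.572
0.64 [-0.001, 0.041, -0.022, 0.001, -0.0, 0.001] r 0.578
0.73 [-0.001, 0.057, -0.027, 0.001, -0.0, 0.001] r 0.586
0.82 [-0.001, 0.072, -0.03, 0.001, -0.0, 0.001] r 0.594
0.91 [-0.001, 0.088, -0.033, 0.001, -0.0, 0.001] r 0.603
1.0 [-0.001, 0.104, -0.033, 0.001, -0.0, 0.001] r 0.613
1.09 [-0.001, 0.12, -0.033, 0.001, -0.0, 0.001] r 0.623
```

Call:
send_rows(
  rows=[
    [0, 0.013, -0.008, 0, 0, 0, 1],
    [0, 0.027, -0.016, 0, 0, 0, 1],
    [0, 0.041, -0.022, 0, 0, 0, 1],
    [0, 0.057, -0.027, 0, 0, 0, 1],
    [0, 0.072, -0.03, 0, 0, 0, 1],
    [0, 0.088, -0.033, 0, 0, 0, 1],
    [0, 0.104, -0.033, 0, 0, 0, 1],
    [0, 0.104, -0.033, 0, 0, 0, 1],
  ],
)

```text
clock: 6.25
ee_pos: [0.5227, 0.3238, 0.1454]
orientation: [0.158, 0.546, 0.79, 0.228]
force: [-0.0, 0.9, 0.0]
opening: 0.0929
```

```bash
python3 - <<'E'
from h import *
st()
for th in np.arange(1.,1.6,.06): print(th.round(2),end=' ');lidway(th)
E
```

```text
t 6.25 tip case mm [ -6.    0.5 133.6] tilt 32.3 F [-0.   0.9  0. ] op 0.0929 q [-0.34  0.57 -0.58  2.32  1.97  0.56 -0.72]
1.0 [-0.001, -0.003, -0.0, 0.003, -0.0, 0.001] r 0.613
1.06 [-0.001, 0.008, 0.0, 0.003, -0.0, 0.001] r 0.62
1.12 [-0.001, 0.019, 0.001, 0.003, -0.0, 0.001] r 0.627
1.18 [-0.001, 0.029, 0.003, 0.003, -0.0, 0.001] r 0.634
1.24 [-0.001, 0.04, 0.005, 0.003, -0.0, 0.001] r 0.641
1.3 [-0.001, 0.05, 0.008, 0.003, -0.0, 0.001] r 0.649
1.36 [-0.001, 0.06, 0.011, 0.003, -0.0, 0.001] r 0.657
1.42 [-0.001, 0.07, 0.015, 0.003, -0.0, 0.001] r 0.664
1.48 [-0.001, 0.08, 0.02, 0.003, -0.0, 0.001] r 0.672
1.54 [-0.001, 0.089, 0.025, 0.003, -0.0, 0.001] r 0.68
1.6 [-0.001, 0.098, 0.031, 0.003, -0.0, 0.001] r 0.688
```

```bash
python3 - <<'E'
from h import *
st()
p,d=shot("side","side2"); cv2.imwrite("pics/c3.png",cv2.resize(p[150:330,200:400,::-1],None,fx=3,fy=3))
E
```

```text
t 6.25 tip case mm [ -6.    0.5 133.6] tilt 32.3 F [-0.   0.9  0. ] op 0.0929 q [-0.34  0.57 -0.58  2.32  1.97  0.56 -0.72]
```

View pics/c3.png

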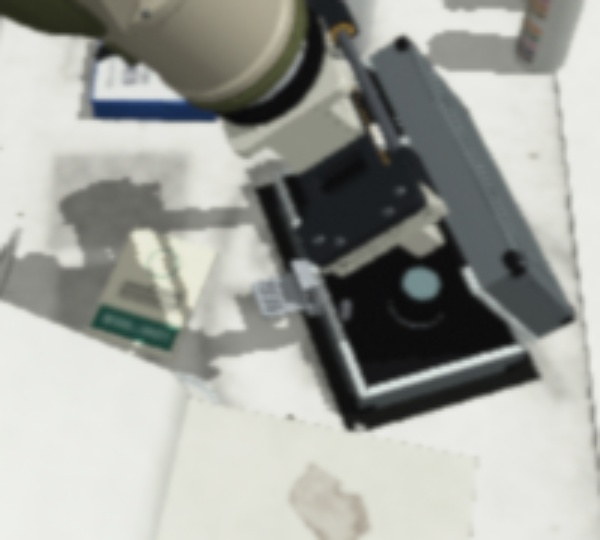

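The lid is still up and rests against or just ahead of the fingers, at roughly 1.0–1.1 rad. A blue-green lens top shows in the -y well at crop (422,283). I go on slowly.

Call:
send_rows(
  rows=[
    [0, 0.008, 0, 0, 0, 0, 1],
    [0, 0.019, 0.001, 0, 0, 0, 1],
    [0, 0.029, 0.003, 0, 0, 0, 1],
    [0, 0.04, 0.005, 0, 0, 0, 1],
    [0, 0.05, 0.008, 0, 0, 0, 1],
    [0, 0.06, 0.011, 0, 0, 0, 1],
    [0, 0.07, 0.015, 0, 0, 0, 1],
    [0, 0.07, 0.015, 0, 0, 0, 1],
  ],
)

```text
clock: 7.1
ee_pos: [0.57, 0.3415, 0.1635]
orientation: [0.158, 0.547, 0.79, 0.228]
force: [0.7, -0.1, -0.7]
opening: 0.0926
```

```bash
python3 - <<'E'
from h import *
st(); lidway(1.5)
way(cp(-.04,0,.17),0)
E
```

```text
t 7.1 tip case mm [ 44.6   0.5 151.6] tilt 32.2 F [ 0.7 -0.1 -0.7] op 0.0926 q [-0.37  0.56 -0.49  2.2   1.83  0.46 -0.53]
[-0.001, 0.013, 0.006, 0.003, 0.0, 0.0] r 0.675
[-0.001, -0.072, -0.078, 0.358, 0.0, 0.0] r 0.589
```

Call:
send_rows(
  rows=[
    [0, -0.04, -0.04, 0.09, 0, 0, 1],
    [0, -0.072, -0.078, 0.18, 0, 0, 1],
    [0, -0.11, -0.1, 0.27, 0, 0, 1],
    [0, -0.15, -0.1, 0.358, 0, 0, 1],
    [0, -0.18, -0.1, 0.358, 0, 0, 1],
    [0, -0.18, -0.1, 0.358, 0, 0, 1],
    [0, -0.18, -0.1, 0.358, 0, 0, 1],
  ],
)

```text
clock: 7.8
ee_pos: [0.4262, 0.2868, 0.1543]
orientation: [-0.001, 0.57, 0.822, -0.001]
force: [0.1, -0.0, -0.2]
opening: 0.093
```

```bash
python3 - <<'E'
from h import *
st()
p,d=shot("top","top3"); cv2.imwrite("pics/c4.png",cv2.convertScaleAbs(cv2.resize(p[90:290,200:400,::-1],None,fx=3,fy=3,interpolation=cv2.INTER_CUBIC),alpha=1.6))
Q=tocase(cloud("top",d))*1000
for s in(-1,1):
    k=(abs(Q[...,0])<30)&(abs(Q[...,1]-42*s)<30)&(Q[...,2]>48)&(Q[...,2]<75)
    if k.any(): print(s,k.sum(),Q[k].mean(0).round(1),Q[k].min(0).round(1),Q[k].max(0).round(1))
k=(Q[...,2]>100)&(Q[...,0]>40)&(Q[...,0]<140)&(abs(Q[...,1])<95)
print("lid",k.sum(),np.percentile(Q[k],[2,50,98],axis=0).round(1))
E
```

```text
t 7.8 tip case mm [-1.168e+02 -1.000e-01  1.403e+02] tilt -0.2 F [ 0.1 -0.  -0.2] op 0.093 q [-0.18  0.56 -0.74  2.12  0.6   0.68  0.6 ]
-1 24 [  3.1 -25.   61.6] [ -5.  -29.1  50.7] [ 12.  -21.7  68. ]
1 109 [-2.7 43.4 55.6] [-13.1  31.3  48.1] [10.1 54.6 63.8]
lid 2001 [[ 76.3 -91.1 121.8]
 [ 94.3  -0.7 155. ]
 [112.6  92.5 167.6]]
```

View pics/c4.png

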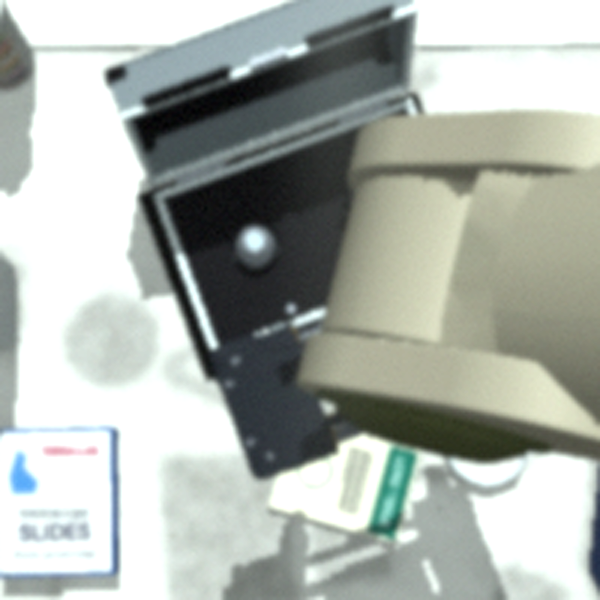

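The lid is leaning back on its stop (x 76–112, z up to 168 mm). The slim steel objective is in the +y well at crop (255,245), so the eyepiece is in the -y well.

```bash
python3 - <<'E'
from h import *
im=cv2.imread("pics/side2.png")[225:265,320:365].astype(int); m=((im[...,1]-im[...,2])>15)&(im[...,1]>80)
v,u=np.nonzero(m);print(len(u),u.mean()+320,v.mean()+225)
c=ray("side",u.mean()+320,v.mean()+225,.062);print("eyepiece case",tocase(c)*1000)
Q=tocase(cloud("side",np.load("pics/side2.npy"))[225:265,320:365])*1000
print(np.median(Q[m],0))
way(cp(-.0,-.042,.13),0);way(cp(-.0,-.042,.08),0);way(cp(0,-.042,.037),0)
E
```

```text
96 339.9375 244.10416666666666
eyepiece case [  0.94939455 -41.47481848  62.        ]
[ 5.95567930e-02 -4.22630345e+01  6.39431069e+01]
[-0.055, 0.155, 0.014, 0.001, -0.0, -0.001] r 0.621
[-0.055, 0.155, 0.081, 0.001, -0.0, -0.001] r 0.621
[-0.055, 0.155, 0.138, 0.001, -0.0, -0.001] r 0.621
```

Call:
send_rows(
  rows=[
    [-0.055, 0.155, 0.014, 0, 0, 0, 0.3],
    [-0.055, 0.155, 0.014, 0, 0, 0, 0.3],
    [-0.055, 0.155, 0.014, 0, 0, 0, 0.3],
    [-0.055, 0.155, 0.014, 0, 0, 0, 0.3],
    [-0.055, 0.155, 0.014, 0, 0, 0, 0.3],
    [-0.055, 0.155, 0.014, 0, 0, 0, 0.3],
  ],
)

```text
clock: 8.45
ee_pos: [0.5491, 0.2893, 0.1441]
orientation: [0.001, 0.569, 0.822, 0.001]
force: [-1.2, -0.3, 0.7]
opening: 0.0608
```

```bash
python3 - <<'E'
from h import *
st()
way(cp(-.0,-.042,.075),0);way(cp(0,-.042,.037),0)
E
```

```text
t 8.45 tip case mm [ -0.8 -41.  130.1] tilt 0.2 F [-1.2 -0.3  0.7] op 0.0608 q [-0.11  0.68 -0.72  1.89  0.61  0.8   0.77]
[-0.001, 0.001, 0.074, 0.002, 0.001, -0.0] r 0.621
[-0.001, 0.001, 0.124, 0.002, 0.001, -0.0] r 0.621
```

Call:
send_rows(
  rows=[
    [-0.001, 0.001, 0.04, 0.002, 0, 0, 0.3],
    [-0.001, 0.001, 0.074, 0.002, 0, 0, 0.3],
    [-0.001, 0.001, 0.1, 0.002, 0, 0, 0.3],
    [-0.001, 0.001, 0.123, 0.002, 0, 0, 0.3],
    [-0.001, 0.001, 0.123, 0.002, 0, 0, 0.3],
    [-0.001, 0.001, 0.123, 0.002, 0, 0, 0.3],
  ],
)

```text
clock: 9.05
ee_pos: [0.55, 0.2895, 0.0524]
orientation: [0.0, 0.569, 0.822, -0.0]
force: [-0.3, 0.0, 0.9]
opening: 0.0605
```

Call:
send_rows(
  rows=[
    [0, 0, 0, 0, 0, 0, -1],
    [0, 0, 0, 0, 0, 0, -1],
    [0, 0, 0, 0, 0, 0, -1],
    [0, 0, 0, 0, 0, 0, -1],
    [0, 0, 0, 0, 0, 0, -1],
    [0, 0, 0, 0, 0, 0, -1],
  ],
  newtons=15,
)

```text
clock: 9.65
ee_pos: [0.5504, 0.2895, 0.0529]
orientation: [0.001, 0.569, 0.822, 0.0]
force: [0.2, -0.6, 6.2]
opening: 0.038
```

```bash
python3 - <<'E'
from h import *
st()
E
```

```text
t 9.65 tip case mm [  0.4 -41.3  38.9] tilt 0.1 F [ 0.2 -0.6  6.2] op 0.038 q [-0.18  0.79 -0.61  1.94  0.74  0.65  0.66]
```

Call:
send_rows(
  rows=[
    [0, 0, -0.007, 0, 0, 0, -1],
    [0, 0, -0.02, 0, 0, 0, -1],
    [0, 0, -0.05, 0, 0, 0, -1],
    [0, 0, -0.08, 0, 0, 0, -1],
    [0, 0, -0.11, 0, 0, 0, -1],
    [0, 0, -0.13, 0, 0, 0, -1],
    [0, 0, -0.13, 0, 0, 0, -1],
  ],
)

```text
clock: 10.35
ee_pos: [0.551, 0.2902, 0.1527]
orientation: [0.001, 0.569, 0.822, 0.002]
force: [-0.7, -0.0, -0.3]
opening: 0.0378
```

```bash
python3 - <<'E'
from h import *
st()
B=[.3616,.3062]
way(B+[.13],0);way(B+[.06],0)
p,d=shot("side","side3"); cv2.imwrite("pics/c5.png",cv2.resize(p[150:330,200:400,::-1],None,fx=3,fy=3))
E
```

```text
t 10.35 tip case mm [  1.3 -40.9 138.7] tilt 0.3 F [-0.7 -0.  -0.3] op 0.0378 q [-0.11  0.67 -0.72  1.88  0.6   0.82  0.78]
[0.109, -0.229, 0.01, 0.003, 0.0, 0.0] r 0.474
[0.109, -0.229, 0.104, 0.003, 0.0, 0.0] r 0.474
```

View pics/c5.png

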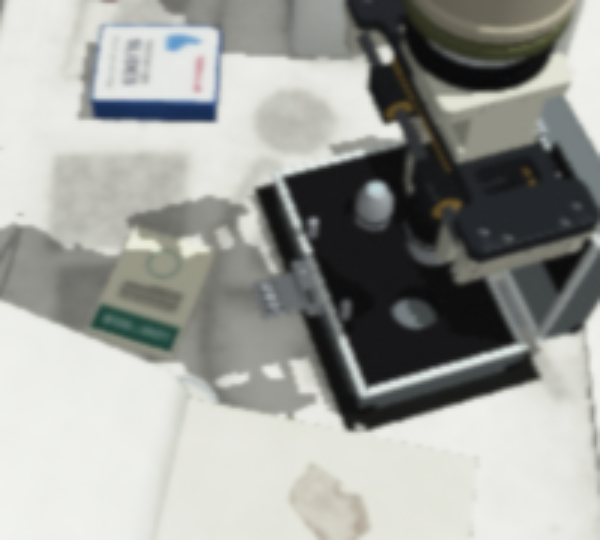

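The eyepiece hangs upright in the jaws, its well at crop (413,313) is empty, and the objective is undisturbed at (373,205). I move it over the booklet.

Call:
send_rows(
  rows=[
    [0.025, -0.05, 0, 0, 0, 0, -1],
    [0.05, -0.1, 0, 0, 0, 0, -1],
    [0.075, -0.155, 0, 0, 0, 0, -1],
    [0.1, -0.2, 0.005, 0, 0, 0, -1],
    [0.109, -0.229, 0.02, 0.003, 0, 0, -1],
    [0.109, -0.229, 0.04, 0.003, 0, 0, -1],
    [0.109, -0.229, 0.06, 0.003, 0, 0, -1],
    [0.109, -0.229, 0.06, 0.003, 0, 0, -1],
  ],
)

```text
clock: 11.2
ee_pos: [0.3601, 0.3048, 0.1038]
orientation: [-0.001, 0.569, 0.822, -0.003]
force: [-0.2, -0.5, 0.3]
opening: 0.0379
```

```bash
python3 - <<'E'
from h import *
st();print(monitor.sense()["ee_pos"])
B=[.3616,.3062]
for z in(.046,.040,.036):way(B+[z],0)
p,d=shot("side","side4"); cv2.imwrite("pics/c6.png",cv2.resize(p[150:330,200:400,::-1],None,fx=3,fy=3))
E
```

```text
t 11.2 tip case mm [-172.4   40.    89.8] tilt -0.3 F [-0.2 -0.5  0.3] op 0.0379 q [-0.37  0.59 -0.64  2.25  0.72  0.52  0.35]
[0.36010291 0.30481015 0.10377622]
[0.001, 0.003, 0.058, -0.003, 0.001, 0.001] r 0.474
[0.001, 0.003, 0.066, -0.003, 0.001, 0.001] r 0.474
[0.001, 0.003, 0.072, -0.003, 0.001, 0.001] r 0.474
```

View pics/c6.png

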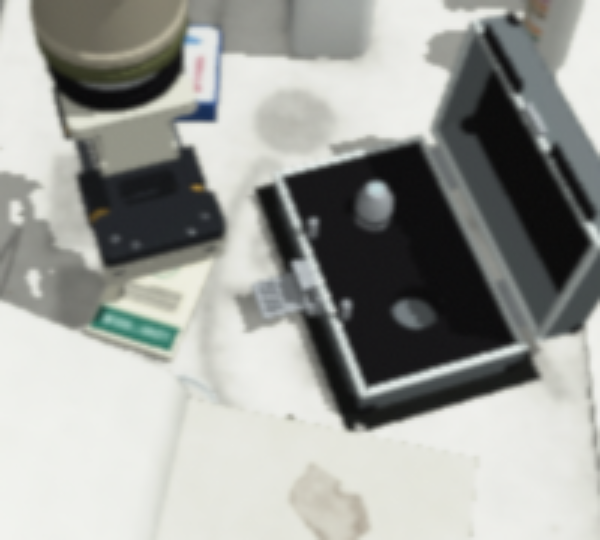

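The gripper is above the booklet and hides its upper part; the lid is open and the objective is in place. Contact is expected at tip z ≈ 36 mm, so I descend in slow steps.

Call:
send_rows(
  rows=[
    [0.001, 0.003, 0.025, -0.003, 0, 0, -1],
    [0.001, 0.003, 0.045, -0.003, 0, 0, -1],
    [0.001, 0.003, 0.06, -0.003, 0, 0, -1],
    [0.001, 0.003, 0.066, -0.003, 0, 0, -1],
    [0.001, 0.003, 0.067, -0.003, 0, 0, -1],
    [0.001, 0.003, 0.067, -0.003, 0, 0, -1],
  ],
)

```text
clock: 11.85
ee_pos: [0.3622, 0.3066, 0.0547]
orientation: [0.001, 0.569, 0.822, -0.0]
force: [-0.4, -0.7, -0.9]
opening: 0.0378
```

Call:
send_rows(
  rows=[
    [0, 0, 0.0013, 0, 0, 0, -1],
    [0, 0, 0.0026, 0, 0, 0, -1],
    [0, 0, 0.0026, 0, 0, 0, -1],
  ],
)

```text
clock: 12.15
ee_pos: [0.3624, 0.3066, 0.0529]
orientation: [0.001, 0.569, 0.822, -0.0]
force: [-0.0, -0.1, -0.9]
opening: 0.0378
```

```bash
python3 - <<'E'
from h import *
st();print(monitor.sense()["ee_pos"])
E
```

```text
t 12.15 tip case mm [-169.6   40.9   38.9] tilt 0.0 F [-0.  -0.1 -0.9] op 0.0378 q [-0.47  0.66 -0.5   2.28  0.88  0.4   0.21]
[0.36239889 0.30660304 0.05293937]
```

Call:
send_rows(
  rows=[
    [0, 0, 0.0014, 0, 0, 0, -1],
    [0, 0, 0.0027, 0, 0, 0, -1],
    [0, 0, 0.0027, 0, 0, 0, -1],
  ],
)

```text
clock: 12.45
ee_pos: [0.3624, 0.3066, 0.0508]
orientation: [0.001, 0.569, 0.822, -0.0]
force: [-0.3, 0.9, -0.2]
opening: 0.0377
```

Call:
send_rows(
  rows=[
    [0, 0, 0.0007, 0, 0, 0, -1],
    [0, 0, 0.0014, 0, 0, 0, -1],
    [0, 0, 0.0014, 0, 0, 0, -1],
  ],
)

```text
clock: 12.75
ee_pos: [0.3624, 0.3066, 0.0499]
orientation: [0.001, 0.569, 0.822, -0.0]
force: [-0.1, -1.3, 2.2]
opening: 0.0377
```

Contact is felt (about +2 N). I release gradually, then rise straight up and withdraw.

Call:
send_rows(
  rows=[
    [0, 0, 0, 0, 0, 0, -0.1],
    [0, 0, 0, 0, 0, 0, -0.05],
    [0, 0, 0, 0, 0, 0, 0],
    [0, 0, 0, 0, 0, 0, 0.15],
    [0, 0, 0, 0, 0, 0, 0.3],
    [0, 0, 0, 0, 0, 0, 0.4],
    [0, 0, 0, 0, 0, 0, 0.4],
    [0, 0, 0, 0, 0, 0, 0.4],
  ],
)

```text
clock: 13.55
ee_pos: [0.3624, 0.3066, 0.0499]
orientation: [0.001, 0.569, 0.822, -0.0]
force: [0.2, -0.2, 0.2]
opening: 0.0649
```

Call:
send_rows(
  rows=[
    [0, 0, -0.015, 0, 0, 0, 0.4],
    [0, 0, -0.04, 0, 0, 0, 0.4],
    [0, 0, -0.08, 0, 0, 0, 0.4],
    [0, 0, -0.13, 0, 0, 0, 0.4],
    [0, 0, -0.18, 0, 0, 0, 0.4],
    [0.07, 0, -0.2, 0, 0, 0, 0.4],
    [0.14, 0, -0.2, 0, 0, 0, 0.4],
    [0.2, 0, -0.2, 0, 0, 0, 0.4],
  ],
)

```text
clock: 14.35
ee_pos: [0.3105, 0.4464, 0.2006]
orientation: [0.001, 0.57, 0.821, 0.001]
force: [1.3, 0.2, -0.4]
opening: 0.0649
```

Call:
send_rows(
  rows=[
    [0.06, 0, 0, 0, 0, 0, 0.4],
    [0.12, 0, 0, 0, 0, 0, 0.4],
    [0.16, 0, 0, 0, 0, 0, 0.4],
    [0.16, 0, 0, 0, 0, 0, 0.4],
    [0.16, 0, 0, 0, 0, 0, 0.4],
  ],
)

```text
clock: 14.85
ee_pos: [0.2679, 0.5587, 0.1999]
orientation: [0.002, 0.57, 0.822, 0.0]
force: [0.4, -0.9, 0.2]
opening: 0.0648
```

```bash
python3 - <<'E'
from h import *
st()
p,d=shot("top","top5"); cv2.imwrite("pics/c7.png",cv2.convertScaleAbs(cv2.resize(p[90:330,180:400,::-1],None,fx=2.5,fy=2.5,interpolation=cv2.INTER_CUBIC),alpha=1.5))
P=cloud("top",d); k=(P[...,2]>.05)&(P[...,2]<.07)&(abs(P[...,0]-.3616)<.05)&(abs(P[...,1]-.3062)<.05)
Q=P[k];print(k.sum(),Q.mean(0).round(4),np.median(Q[:,2]).round(4),Q.min(0).round(3),Q.max(0).round(3))
for nm,(u0,v0,u1,v1),(a,b) in(("dish",(343,218,380,258),(.009,.02)),("slides",(195,228,245,288),(.018,.035))):
    L=P[v0:v1,u0:u1].reshape(-1,3); L=L[(L[:,2]>a)&(L[:,2]<b)]
    print(nm,cv2.minAreaRect((L[:,:2]*1000).astype(np.float32)))
Q=tocase(P)*1000;k=(Q[...,2]>100)&(Q[...,0]>40)&(Q[...,0]<140)&(abs(Q[...,1])<95)
print("lid",k.sum(),np.percentile(Q[k],[2,50,98],axis=0).round(1))
E
```

```text
t 14.85 tip case mm [-169.3  310.   185.9] tilt 0.1 F [ 0.4 -0.9  0.2] op 0.0648 q [-0.73  0.61 -0.75  1.85  0.53  0.89  0.2 ]
298 [0.3606 0.3065 0.0614] 0.0618 [0.342 0.287 0.051] [0.38  0.325 0.065]
dish ((387.03424072265625, 207.6436767578125), (57.79966735839844, 58.99411392211914), 0.26874345541000366)
slides ((344.82012939453125, 504.8207702636719), (99.32903289794922, 82.11978149414062), 1.34351646900177)
lid 2006 [[ 76.3 -91.4 121.8]
 [ 94.4  -1.2 154.8]
 [112.5  92.6 167.8]]
```

View pics/c7.png

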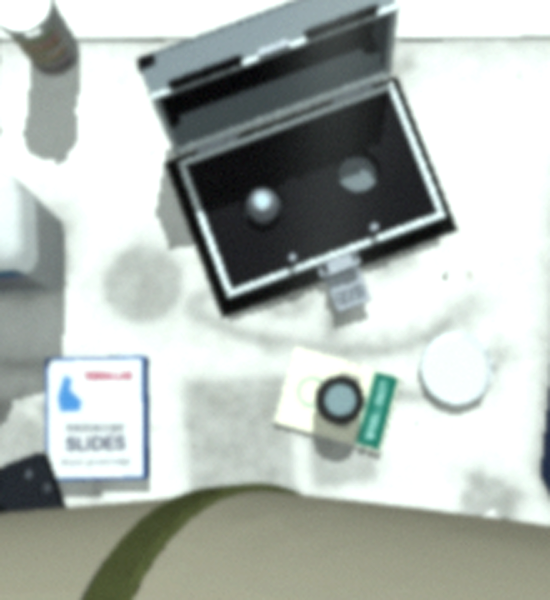

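The eyepiece stands upright on the middle of the booklet at crop (340,400). The lid is open, the objective is at (263,205), the -y well at (357,175) is empty, and the carton and dish have not moved.

```bash
python3 -c "
from h import *
print(job.finish_job())"
```

```text
the job is handed in; nothing more can be done
None
```

The eyepiece is standing upright on the lens-tissue booklet with the lid open, and I handed the job in at about 15 s of the 58 s allowed.

**What I did**
- **Catch:** I pressed the thumb plate down with about 3 N and the lid sprang up to about 0.13 rad.
- **Lid:** I raised it by both finger lips with the open fingers, reading under 3 N at the checks, and pushed it past its balance point. It fell back onto its stop.
- **Eyepiece:** I gripped it by the barrel, lifted it out of the -y well, and lowered it onto the booklet until I felt about 2 N. Then I let go in small steps and backed away.

**Last checks**
- **Eyepiece:** Its centre is at (0.361, 0.307), against a booklet centre of (0.362, 0.306). Its top is at about 61–62 mm, and 61 mm was expected for standing upright.
- **Lid and objective:** The lid was in the same place in two checks about 7 s apart. The objective is still in its well.
- **Carton and dish:** The slide carton and dish measured within 0.5 mm of where they started.
- **Not checked:** The arm hid the forceps in the last picture, so I could not confirm they stayed put; the gripper did not go down near them. I checked the booklet's final position only by eye.
- **Odd reading:** There was a brief upward force of about 6 N as the jaws closed on the barrel. It was gone once the eyepiece was lifted.

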